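Offer a hinge leaf up to its jamb

ROBOT

A 6-joint arm with a two-finger parallel gripper is mounted at the origin on a cart in front of the work surface, level with it; the furniture and walls round the work are solid. World frame = base frame: x ahead of the robot, y to its left, z up, the work surface at z = 0. Lengths are in m, angles in rad, forces in N, time in s.
With the tool pointing down it reaches from about 0.35 to 0.975 m from the base axis. Payload 7.1 kg.
Tool frame: the origin (TCP) lies midway between the tips of the shut fingers; the grasp point (between the pads) lies 19 mm behind it; z points along the fingers, y is the direction in which the jaws open and shut (so a half turn about z gives the same grasp; the last joint's range is limited). The gripper opens to 88 mm and grips with 3 to 60 N. Pads are 20 mm wide; open, the fingers measure 115 mm over their backs; the gripper's body (75 mm by 178 mm) begins 61 mm behind the grasp point.
Start: joints at [1.19, 0.423, 1.63, -0, 1.089, -0.019], TCP at [0.221, 0.585, 0.223] pointing down, gripper open.
Joint ranges: [-3, 3], [-0.9, 2.11], [0.09, 2.58], [-1.31, 4.45], [0.11, 2.69], [-2.54, 2.54]. Speed limits (rad/s): [2.39, 2.39, 3.01, 3.14, 3.14, 3.14].

INTERFACE

Orientations are given as a unit quaternion [w, x, y, z].
In Python, from station import monitor, optics, ticket gives the robot as it stands. The module is installed in compiled form; this text tells all that it offers.
- The arm moves only by the tool arm_command, never from a script. Its argument "motion" is a list of rows, each an object of numbers: "x", "y", "z": the shift along the tool's x, y, z in mm; "rx", "ry", "rz": the turn, a rotation vector about the tool's x, y, z in rad. A call has 1 to 10 rows; each row is the pose to reach, as a shift and turn from the pose measured when the call began, along the tool's axes at that moment; what a row does not reach only later rows make up. A row lasts 1/8 s, in which the tool goes at most 62.5 mm and 10.7 degrees, less where a joint would pass 70% of its speed; a pose out of reach is approached as far as the arm can. A call with a gripper value outside its range is refused whole. "jaw" is the opening, from 0 (shut) to 1 (fully open), set as the call begins (left out, the last holds). The fingers move at their own pace and stop on an object; "newtons" is the grip in N (left out, the last holds). Time passes only in rows, so rows that repeat a pose let the fingers close. It gives the time, the measured TCP pose, the force and the opening at its end, in the units of the state.
- monitor.get_obs(): the state, without advancing time (a new reading comes with each control period).
- optics.read_camera(name): name is "scene" or "side" or "wrist"; returns the picture (384x512x3 uint8, red, green, blue); there is no depth.
- optics.calibration(name): a dict with "fx", "fy", "cx", "cy" (pixels), "R" (3x3) and "t" (3): a world point X has camera coordinates R X + t. Camera axes: x right, y down, z forward; pixel columns grow to the right and rows downward; lengths in m; the calibration is good to about 2 mm. A picture is of the moment at which its call begins: read the wrist's pose just before it. calibration takes no time and is no camera call; for the wrist camera it gives the pose at the moment of the call.
- ticket.hand_in(): hands the job in, once; it reports no verdict.
The state is a dict: "clock": time; "joint_positions": joint angles; "qvel": joint speeds; "effort": joint torques, N m; "tool_pos": TCP position; "orientation": TCP orientation; "wrist_force": force on the tool from outside, world axes, zero at the start; "torque": the same for the moment, N m; "grip_width": finger opening in m.
Only numpy, scipy, OpenCV 4.12 (cv2) and the standard library are available. Lean on these libraries where they do the work, as an engineer would, in place of code of your own. Each camera call takes 0.05 s, during which the arm holds its last target.

TASK

The hinge model on the table is to be rehung. Turn the black knob on the jamb block clockwise until it clicks over and stays, which draws the spring pin out of the gap; then take the loose leaf that has one knuckle in the middle (not the one with two), set its knuckle down between the two knuckles of the jamb so that the holes line up, leaf level and straight out towards the front, and finish still holding it there in the gripper: do not let go. Leave the other leaf and everything else where it is.

Things in the scene. Friction and masses are not known exactly. Their poses are not given: they have to be found in the camera images.
- jamb_block: wooden jamb block, fixed. Origin on the table below the middle of the hinge axis, which runs along y, 75 mm up; z up; -x is the front (robot side), where the loose leaf belongs. Block and knob housing (x -16 to 104, y -45 to 113 mm) reach z = 87 mm; in front of that only a 12 mm high foot board (to x = -30 mm), the knuckles and the saddle (to x = -19 mm)
- jamb_bore (a point): middle of the gap on the hinge axis, (0, 0, 75) mm in jamb_block's frame, same axes. Two steel knuckles, 24 mm in diameter, 9 mm holes, 2 mm end chamfers, lie at y = -40 to -18 and 18 to 40 mm: gap 36 mm. Under the gap a steel V saddle (flanks 55 degrees steep, upper edges 15 mm before and behind the axis, about level with it) on which a knuckle in the right place just rests
- cam_knob (a joint): turn of the knob: 0 at the start, grows clockwise seen from above, stop at 1.25 rad. A spring resists (up to about 0.1 N m) until about 1.0 rad, then it snaps by itself to the stop and stays; let go earlier, it springs back to 0. At the stop the pin is withdrawn by 10 mm
- cam_knob_grip (a point): point on the knob's upright axis, at (30, 82, 106) mm in jamb_block's frame. Black knob: a disc 46 mm across, on it a bar grip 46 mm long, 12 mm thick, with its top 12 mm above this point and the disc's top face 14 mm below it. At the start the bar lies along jamb_block's x
- pin_tip (a point): tip of the steel spring pin, 8 mm in diameter, on the hinge axis; it moves along the jamb block's y: at the start it sticks 9 mm into the gap from the +y knuckle and keeps a knuckle from going in; with the knob clicked over it is inside that knuckle
- leaf_single: loose hinge leaf, flat: wood 62 x 60 x 20 mm (x, y, z), on it a steel plate (top at z = 24 mm), on that above the origin a wooden grip rail along y, 14 mm thick, 50 mm long, z = 24 to 54 mm: pinch it across the 14 mm. Origin under the middle of the rail; +x points to the knuckle edge. ONE knuckle in the middle, 30 mm long in y, 24 mm in diameter, 9 mm hole. 0.12 to 0.26 kg
- leaf_bore (a point): middle of the hole of leaf_single's knuckle, at (58, 0, 12) mm in the frame of leaf_single; same axes. In place, leaf_single has the same axes as jamb_block and this point meets jamb_bore
- leaf_double: loose hinge leaf, flat: wood 62 x 60 x 20 mm (x, y, z), on it a steel plate (top at z = 24 mm), on that above the origin a wooden grip rail along y, 14 mm thick, 50 mm long, z = 24 to 54 mm: pinch it across the 14 mm. Origin under the middle of the rail; +x points to the knuckle edge. TWO knuckles at the ends (14 mm long each), empty middle: leave it. The two leaves may change places
- bottle_green: green plastic dropper bottle, 28 mm wide, 65 mm tall, standing; origin at its foot; leave it
- vial_1: clear sample vial with a white cap, 23 mm wide, 48 mm tall, standing; origin at its foot; leave it
- marker_blue: white marker pen with a blue cap, 135 mm long, lying; leave it
- ore_green: reddish green ore stone, 44 x 62 x 40 mm; leave it
- gabbro_dark: dark stone, 52 x 74 x 47 mm; leave it
Not all that is in view belongs to the job. What is shaped like the leaf_single but green, purple or yellow is not meant.

How it is judged:
By the outcome, as a careful person would: the job done as asked, in the order asked, and still so for the second after the job is handed in, while the arm keeps its last pose, push and grip.
It also fails if it takes over 51 s, if anything falls off the work surface, if the arm or the gripper's body presses on something with over 40 N, if the wrist force passes 120 N, or if a joint passes its speed limit or range.

## Working session

There is one attempt and no reset: what is moved stays moved. The work goes in short steps, Python scripts to look and compute and a tool call to move; the robot and the scene stay as the last step left them, time stands still between calls to the robot, and variables do not carry over. Pictures are saved under pics/ and viewed, and the job is handed in when it is done.

Besides the shell and the picture viewer there is one more tool, called as name(argument=value, ...), one argument or row to a line, values as JSON. arm_command: Moves the arm, as the interface text tells. Its arguments: {"type":"object","properties":{"motion":{"type":"array","items":{"type":"object","properties":{"x":{"type":"number"},"y":{"type":"number"},"z":{"type":"number"},"rx":{"type":"number"},"ry":{"type":"number"},"rz":{"type":"number"}}}},"jaw":{"type":"number"},"newtons":{"type":"number"}},"required":["motion"]}

```bash
mkdir -p pics
cat > h.py <<'E'
import numpy as np, cv2
from station import monitor, optics, ticket
from scipy.spatial.transform import Rotation as Ro
def snap(n,f):
    c=optics.calibration(n); im=optics.read_camera(n)
    cv2.imwrite('pics/'+f,im[:,:,::-1]); np.save('pics/'+f[:-4]+'.npy',im)
    np.savez('pics/'+f[:-4]+'_c.npz',**{k:np.array(c[k]) for k in c})
    return im,c
def load(f):
    return np.load('pics/'+f+'.npy'),dict(np.load('pics/'+f+'_c.npz'))
def ray(c,u,v,z):
    R=np.array(c['R']);t=np.array(c['t']);o=-R.T@t
    d=R.T@np.array([(u-c['cx'])/c['fx'],(v-c['cy'])/c['fy'],1])
    return o+d*(z-o[2])/d[2]
def proj(c,X):
    p=np.array(c['R'])@np.array(X)+np.array(c['t']); return np.array([c['fx']*p[0]/p[2]+c['cx'],c['fy']*p[1]/p[2]+c['cy']])
def st():
    o=monitor.get_obs(); return o
def toolmat(o):
    q=o['orientation']; return Ro.from_quat([q[1],q[2],q[3],q[0]]).as_matrix()
def crop(im,u0,v0,u1,v1,s,f):
    cv2.imwrite('pics/'+f,cv2.resize(im[v0:v1,u0:u1,::-1],None,fx=s,fy=s,interpolation=cv2.INTER_CUBIC))
E
python3 - <<'E'
from h import *
for n in('scene','side','wrist'):
    im,c=snap(n,n+'0.png'); R=np.array(c['R']);print(n,c['fx'],-R.T@np.array(c['t']),R[2])
print(st())
E
```

```text
scene 358.1417392950135 [-0.12822938  0.4437175   0.65931153] [ 0.63923322 -0.49808593 -0.58591065]
side 483.9878950389143 [ 0.2094905  -1.43407544  0.80939489] [ 0.20871399  0.8694838  -0.44770122]
wrist 292.493490970196 [0.1495886  0.61107398 0.38318701] [ 0.26124056 -0.10114867 -0.95995954]
{'clock': 0.15, 'joint_positions': array([ 1.18996757e+00,  4.23676818e-01,  1.63045917e+00, -6.53659690e-06,
        1.08862423e+00, -1.89880836e-02]), 'qvel': array([ 0.00049247, -0.0032551 ,  0.00081783, -0.00080327,  0.00145848,
        0.00087001]), 'effort': array([-8.62048728e-04, -5.44982100e+01, -2.73917735e+01,  6.43991749e-02,
        2.04136223e-02, -7.33568027e-05]), 'tool_pos': array([0.22106482, 0.58415689, 0.22209481]), 'orientation': array([-1.13090595e-04,  1.79933443e-01,  9.83678614e-01, -5.72733436e-04]), 'wrist_force': array([0.40526659, 0.15065196, 0.29928063]), 'torque': array([-0.03780861,  0.06326202, -0.03423499]), 'grip_width': 0.08787563369674534}
```

View pics/scene0.png

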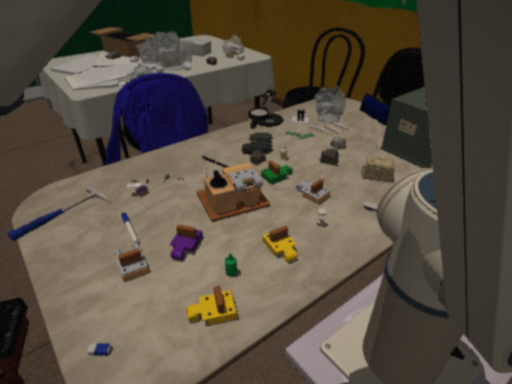

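View pics/side0.png

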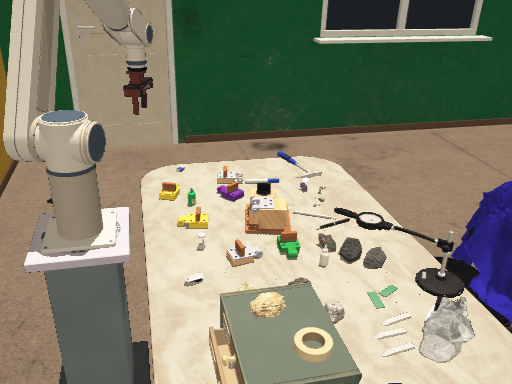

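View pics/wrist0.png

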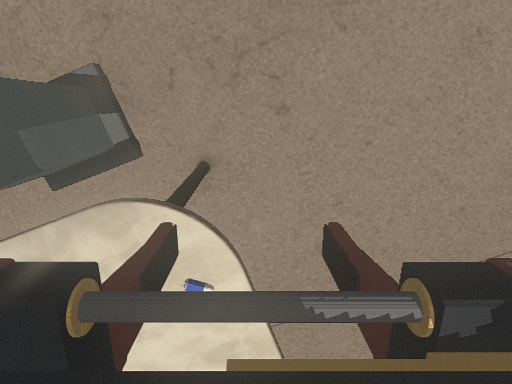

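The scene picture shows two steel/wood leaves, at about (132,263) and (314,190). The jamb is at (232,190). The green (276,173), purple (186,240) and yellow (281,243), (213,307) look-alikes are out by colour.

Run:
```python
from h import *
a,_=load('scene0'); b,_=load('side0')
A=cv2.resize(a[235:285,100:165],(390,300),interpolation=cv2.INTER_CUBIC)
B=cv2.resize(a[165:215,282:347],(390,300),interpolation=cv2.INTER_CUBIC)
C=cv2.resize(b[160:198,205:255],(390,300),interpolation=cv2.INTER_CUBIC)
D=cv2.resize(b[232:270,220:270],(390,300),interpolation=cv2.INTER_CUBIC)
cv2.imwrite('pics/cmp.png',np.vstack([np.hstack([A,B]),np.hstack([C,D])])[:,:,::-1])
crop(a,185,140,305,230,6,'jambA.png'); crop(b,215,165,315,245,7,'jambB.png')
```

```text
(no output)
```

View pics/cmp.png

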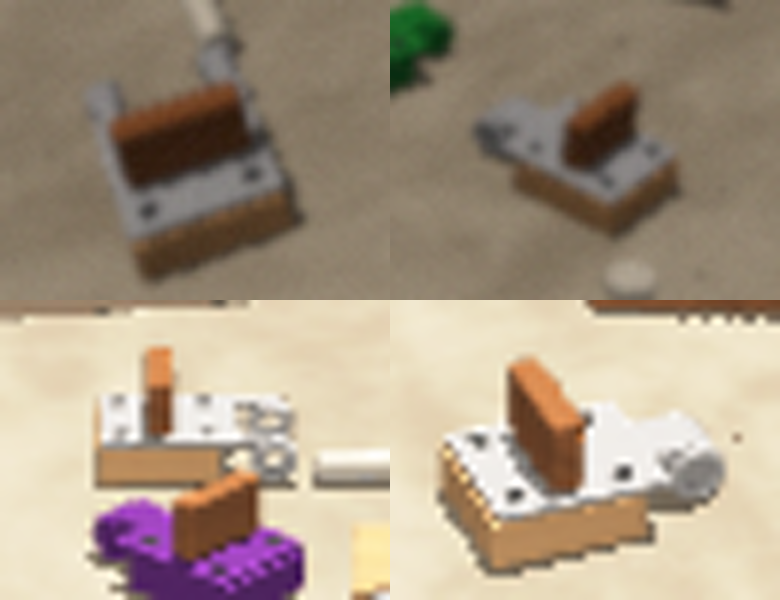

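View pics/jambA.png

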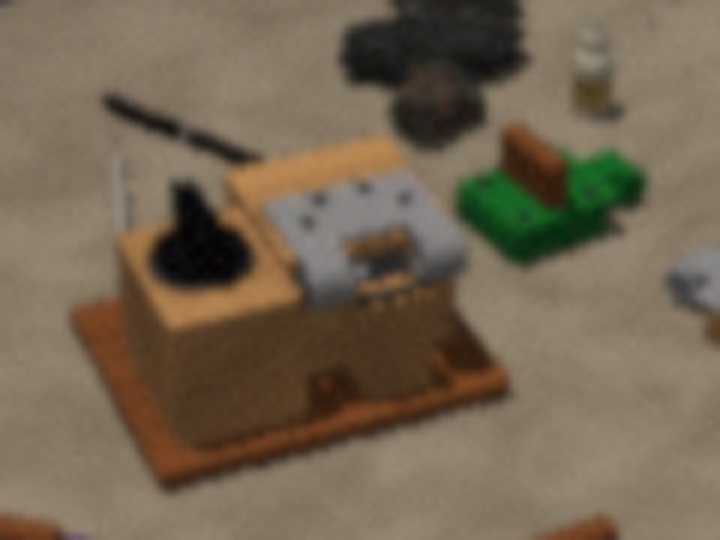

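View pics/jambB.png

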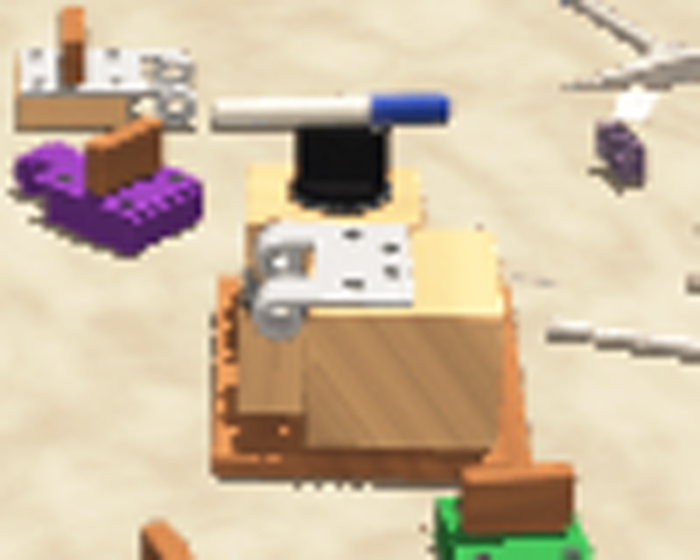

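Run:
```python
from h import *
a,c=load('scene0'); b,cs=load('side0')
A=lambda u,v,z: (ray(c,185+u/6,140+v/6,z)*1000).round(0)
B=lambda u,v,z: (ray(cs,215+u/7,165+v/7,z)*1000).round(0)
print('foot FL,FR',A(170,480,.012),A(505,383,.012),'backL',A(75,312,.012))
print('house FL top',A(175,328,.087),'backL',A(120,238,.087),'blk right front of plate..')
print('disc ctr',A(200,250,.092), 'side disc', B(340,180,.092))
print('side foot: front right',B(213,475,.012),'back right',B(530,480,.012))
print('side block: top front right', B(310,315,.087),'back right',B(502,317,.087),'top back left',B(495,230,.087))
# leaf
L=lambda u,v,z:(ray(c,282+(u-390)/6,165+v/6,z)*1000).round(0)
S=lambda u,v,z:(ray(cs,220+(u-390)/7.8,232+(v-300)/7.9,z)*1000).round(0)
print('leaf rail top scene',L(568,120,.054),L(628,85,.054),'side',S(520,360,.054),S(575,420,.054))
print('knuckle end',L(490,130,.012),S(715,460,.012))
```

```text
foot FL,FR [552.  71.  12.] [ 514. -100.   12.] backL [695.  38.  12.]
house FL top [562.  56.  87.] backL [640.  37.  87.] blk right front of plate..
disc ctr [601.  16.  92.] side disc [608.   8.  92.]
side foot: front right [ 516. -124.   12.] back right [ 659. -157.   12.]
side block: top front right [ 561. -117.   87.] back right [ 647. -135.   87.] top back left [670. -49.  87.]
leaf rail top scene [ 466. -223.   54.] [ 470. -269.   54.] side [ 466. -227.   54.] [ 477. -272.   54.]
knuckle end [ 526. -230.   12.] [ 539. -245.   12.]
```

```bash
cat >> h.py <<'E'
def go(x,y,z,th,o=None):
    """target TCP mm world, tool y at angle th (deg), pointing down -> row"""
    o=o or st(); M=toolmat(o); t=np.radians(th)
    Y=np.array([np.cos(t),np.sin(t),0]);Z=np.array([0,0,-1.]);X=np.cross(Y,Z)
    T=np.stack([X,Y,Z],1)
    d=M.T@(np.array([x,y,z])-np.array(o['tool_pos'])*1000)
    r=Ro.from_matrix(M.T@T).as_rotvec()
    print('shift',d.round(1),'rot',r.round(4),'| tcp',(np.array(o['tool_pos'])*1000).round(1),'F',np.array(o['wrist_force']).round(1),'w',round(o['grip_width']*1000,1),'clk',round(o['clock'],2))
E
python3 -c "
from h import *
go(560,-10,260,77.5)"
```

```text
shift [-527.3 -435.7  -37.4] rot [-1.200e-03 -1.000e-04 -1.437e-01] | tcp [221.1 584.2 222.1] F [0.4 0.2 0.3] w 87.9 clk 0.15
```

arm_command(
  motion=[
    {"x": -527,"y": -436,"z": -37,"rz": -0.144},
    {"x": -527,"y": -436,"z": -37,"rz": -0.144},
    {"x": -527,"y": -436,"z": -37,"rz": -0.144},
    {"x": -527,"y": -436,"z": -37,"rz": -0.144},
    {"x": -527,"y": -436,"z": -37,"rz": -0.144},
    {"x": -527,"y": -436,"z": -37,"rz": -0.144},
    {"x": -527,"y": -436,"z": -37,"rz": -0.144},
    {"x": -527,"y": -436,"z": -37,"rz": -0.144},
    {"x": -527,"y": -436,"z": -37,"rz": -0.144},
    {"x": -527,"y": -436,"z": -37,"rz": -0.144},
  ],
  jaw=0.5,
  newtons=30,
)

```text
$.motion[0]: bad value
```

```bash
python3 -c "
from h import *
go(560,-10,260,77.5)"
```

```text
shift [-527.3 -435.7  -37.4] rot [-1.200e-03 -1.000e-04 -1.437e-01] | tcp [221.1 584.2 222.1] F [0.4 0.2 0.3] w 87.9 clk 0.15
```

arm_command(
  motion=[
    {"x": -48,"y": -40,"z": -4,"rx": 0,"ry": 0,"rz": -0.014},
    {"x": -96,"y": -79,"z": -8,"rx": 0,"ry": 0,"rz": -0.028},
    {"x": -144,"y": -119,"z": -12,"rx": 0,"ry": 0,"rz": -0.042},
    {"x": -192,"y": -158,"z": -16,"rx": 0,"ry": 0,"rz": -0.056},
    {"x": -240,"y": -198,"z": -20,"rx": 0,"ry": 0,"rz": -0.07},
    {"x": -288,"y": -238,"z": -22,"rx": 0,"ry": 0,"rz": -0.084},
  ],
  jaw=0.5,
  newtons=30,
)

```text
clock: 0.9
tool_pos: [0.4068, 0.258, 0.2446]
orientation: [0.0, 0.138, 0.99, -0.0]
wrist_force: [1.3, 0.6, -0.1]
grip_width: 0.0438
```

```bash
python3 -c "
from h import *
go(560,-10,260,77.5)"
```

```text
shift [-220.6 -215.9  -15.2] rot [-0.0008  0.0003 -0.0588] | tcp [406.8 258.  244.6] F [ 1.3  0.6 -0.1] w 43.8 clk 0.9
```

arm_command(
  motion=[
    {"x": -221,"y": -216,"z": -15,"rz": -0.059},
    {"x": -221,"y": -216,"z": -15,"rz": -0.059},
    {"x": -221,"y": -216,"z": -15,"rz": -0.059},
    {"x": -221,"y": -216,"z": -15,"rz": -0.059},
    {"x": -221,"y": -216,"z": -15,"rz": -0.059},
    {"x": -221,"y": -216,"z": -15,"rz": -0.059},
    {"x": -221,"y": -216,"z": -15,"rz": -0.059},
  ],
)

```text
$.motion[0]: bad value
```

```bash
python3 -c "
from h import *
go(560,-10,260,77.5)
snap('wrist','w1.png'); go(560,-10,260,77.5)"
```

```text
shift [-220.6 -215.9  -15.2] rot [-0.0008  0.0003 -0.0588] | tcp [406.8 258.  244.6] F [ 1.3  0.6 -0.1] w 43.8 clk 0.9
shift [-217.2 -211.1  -14.1] rot [-0.0033  0.0021 -0.0612] | tcp [409.5 252.7 244.7] F [ 1.4 -3.2  0.1] w 43.7 clk 0.95
```

View pics/w1.png

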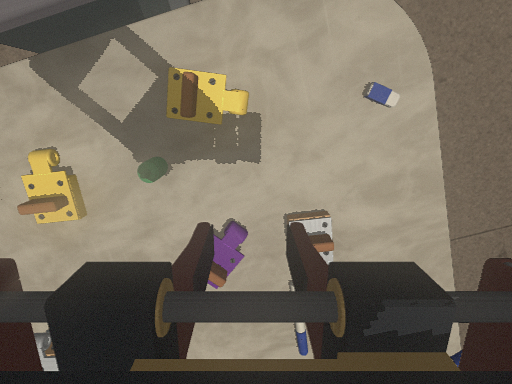

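```bash
python3 -c "
from h import *
go(605,-30,290,77.5)"
```

```text
shift [-266. -218.  -44.] rot [-0.0033  0.0021 -0.0612] | tcp [409.5 252.7 244.7] F [ 1.4 -3.2  0.1] w 43.7 clk 0.95
```

arm_command(
  motion=[
    {"x": -44,"y": -36,"z": -7,"rz": -0.01},
    {"x": -88,"y": -72,"z": -14,"rz": -0.02},
    {"x": -133,"y": -109,"z": -22,"rz": -0.03},
    {"x": -177,"y": -145,"z": -30,"rz": -0.04},
    {"x": -222,"y": -182,"z": -37,"rz": -0.05},
    {"x": -266,"y": -218,"z": -44,"rz": -0.06},
    {"x": -266,"y": -218,"z": -44,"rz": -0.06},
  ],
  jaw=1,
)

```text
$.motion[0]: bad value
```

```bash
python3 -c "
from h import *
go(605,-30,290,77.5)
snap('wrist','w2.png'); go(605,-30,290,77.5)"
```

```text
shift [-266. -218.  -44.] rot [-0.0033  0.0021 -0.0612] | tcp [409.5 252.7 244.7] F [ 1.4 -3.2  0.1] w 43.7 clk 0.95
shift [-268.8 -219.1  -44.8] rot [-0.0019  0.0008 -0.0651] | tcp [408.2 255.4 244.6] F [-0.5  0.5  0.3] w 44.1 clk 1.0
```

View pics/w2.png

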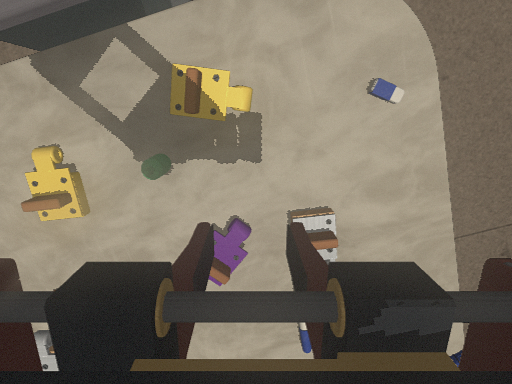

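All six keys are required in each row.

arm_command(
  motion=[
    {"x": -269,"y": -219,"z": -45,"rx": 0,"ry": 0,"rz": -0.065},
    {"x": -269,"y": -219,"z": -45,"rx": 0,"ry": 0,"rz": -0.065},
    {"x": -269,"y": -219,"z": -45,"rx": 0,"ry": 0,"rz": -0.065},
    {"x": -269,"y": -219,"z": -45,"rx": 0,"ry": 0,"rz": -0.065},
    {"x": -269,"y": -219,"z": -45,"rx": 0,"ry": 0,"rz": -0.065},
    {"x": -269,"y": -219,"z": -45,"rx": 0,"ry": 0,"rz": -0.065},
    {"x": -269,"y": -219,"z": -45,"rx": 0,"ry": 0,"rz": -0.065},
    {"x": -269,"y": -219,"z": -45,"rx": 0,"ry": 0,"rz": -0.065},
  ],
  jaw=1,
)

```text
clock: 2.0
tool_pos: [0.6045, -0.0289, 0.2895]
orientation: [-0.001, 0.109, 0.994, -0.001]
wrist_force: [-0.6, -0.3, 0.1]
grip_width: 0.0878
```

```bash
python3 -c "
from h import *
go(605,-30,290,77.5)
snap('wrist','w3.png'); go(605,-30,290,77.5)"
```

```text
shift [-0.7 -0.9 -0.5] rot [-0.0017 -0.0009  0.0001] | tcp [604.5 -28.9 289.5] F [-0.6 -0.3  0.1] w 87.8 clk 2.0
shift [-0.9 -1.3 -0.4] rot [-0.0018 -0.0008  0.0009] | tcp [604.4 -28.6 289.6] F [-0.6  0.2 -1. ] w 87.9 clk 2.05
```

View pics/w3.png

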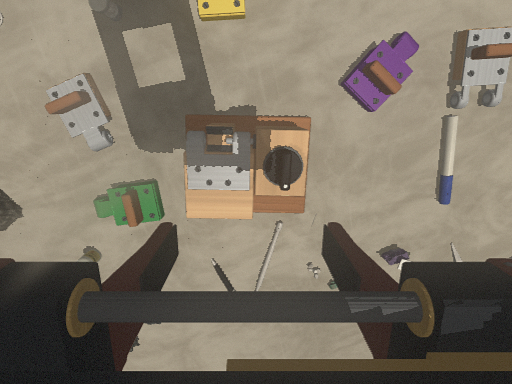

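```bash
python3 -c "
from h import *
a,c=load('w3')
crop(a,178,108,318,228,5,'w3j.png'); crop(a,35,60,125,160,6,'w3l.png')"
```

```text
(no output)
```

View pics/w3j.png

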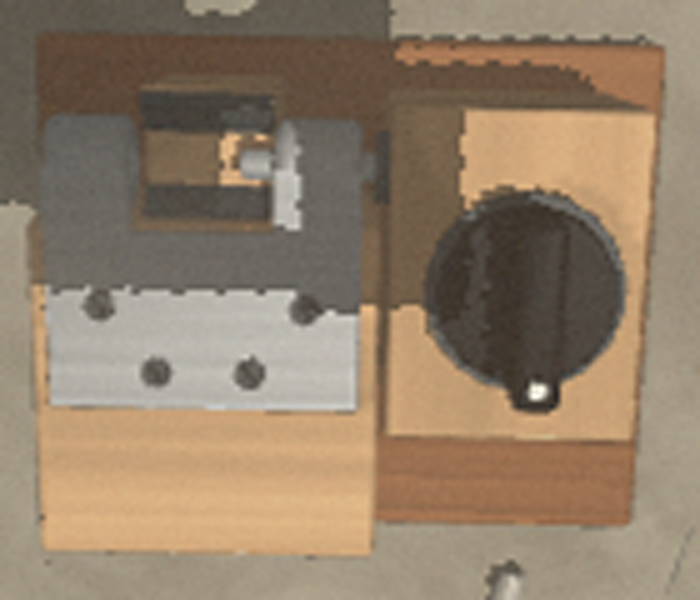

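View pics/w3l.png

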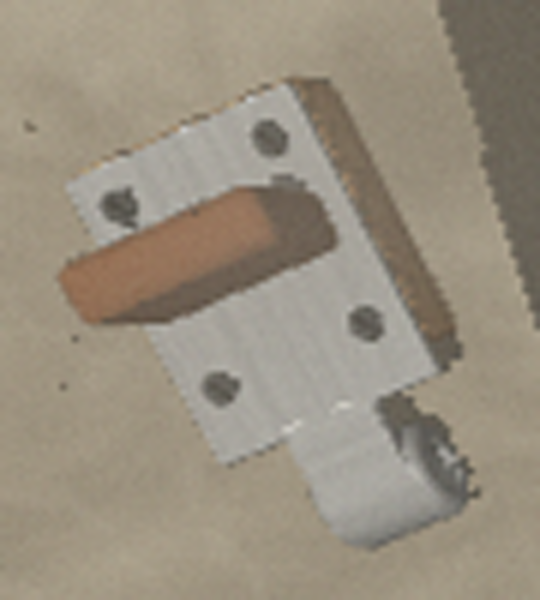

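Run:
```python
from h import *
a,c=load('w3')
print('cam',(-c['R'].T@c['t']*1000).round())
P=lambda u,v,z:ray(c,178+u/5,108+v/5,z)[:2]*1000
def edge(n,p,q,z):
    A,B=P(*p,z),P(*q,z); d=A-B
    # pointing +y
    print(n,A.round(1),B.round(1),'len',np.linalg.norm(d).round(1),'dir deg',np.degrees(np.arctan2(*-d[::-1])).round(2))
edge('block back',(42,552),(372,552),.087)
edge('plate back',(50,407),(357,410),.087)
edge('foot front',(40,35),(663,45),.012)
edge('house back',(387,436),(632,440),.087)
edge('house front',(388,100),(655,108),.087)
edge('knuckle front',(55,115),(355,121),.080)
edge('plate left',(50,407),(43,160),.087)
edge('plate right',(357,410),(361,160),.087)
edge('disc dia',(425,290),(627,290),.092)
edge('disc dia v',(526,190),(526,388),.092)
print('disc',P(526,290,.092))
L=lambda u,v,z:ray(c,35+u/6,60+v/6,z)[:2]*1000
def e2(n,p,q,z):
    A,B=L(*p,z),L(*q,z);d=B-A
    print(n,A.round(1),B.round(1),'len',np.linalg.norm(d).round(1),'deg',np.degrees(np.arctan2(d[1],d[0])).round(2),'mid',((A+B)/2).round(1))
e2('plate back edge',(66,185),(290,82),.024)
e2('plate front edge',(228,466),(443,372),.024)
e2('plate L',(66,185),(228,466),.024)
e2('plate R',(290,82),(443,372),.024)
e2('rail top back edge',(62,275),(243,188),.054)
e2('rail top front edge',(95,322),(272,240),.054)
e2('screws d1',(119,205),(366,322),.024)
e2('screws d2',(270,137),(220,387),.024)
```

```text
cam [530. -12. 451.]
block back [ 649.8 -126.3] [668.8 -40.6] len 87.8 dir deg 77.48
plate back [ 611.7 -113.2] [629.7 -35.9] len 79.3 dir deg 76.88
foot front [ 519.9 -105.9] [562.  70.] len 180.9 dir deg 76.54
house back [638.2 -29.8] [653.1  32.1] len 63.7 dir deg 76.49
house front [554.8 -11.5] [570.8  51.6] len 65.1 dir deg 75.76
knuckle front [540.8 -93.1] [558.5 -20.6] len 74.7 dir deg 76.31
plate left [ 611.7 -113.2] [550.5 -97.5] len 63.2 dir deg 165.62
plate right [629.7 -35.9] [567.5 -21. ] len 63.9 dir deg 166.53
disc dia [601.7 -12.3] [612.6  36.7] len 50.3 dir deg 77.45
disc dia v [582.8  16.8] [632.    7.5] len 50.0 dir deg -10.74
disc [607.17094313  12.21242899]
plate back edge [ 447.  -283.4] [ 437.4 -224.7] len 59.4 deg 99.24 mid [ 442.2 -254.1]
plate front edge [ 515.1 -271.4] [ 505.6 -213.2] len 59.0 deg 99.33 mid [ 510.4 -242.3]
plate L [ 447.  -283.4] [ 515.1 -271.4] len 69.2 deg 10.0 mid [ 481.1 -277.4]
plate R [ 437.4 -224.7] [ 505.6 -213.2] len 69.1 deg 9.63 mid [ 471.5 -218.9]
rail top back edge [ 469.9 -272.7] [ 461.7 -227.5] len 45.9 deg 100.31 mid [ 465.8 -250.1]
rail top front edge [ 480.6 -269.7] [ 473.  -225.4] len 44.9 deg 99.81 mid [ 476.8 -247.6]
screws d1 [ 453.7 -273.2] [ 490.8 -226.9] len 59.3 deg 51.34 mid [ 472.3 -250. ]
screws d2 [ 447.5 -233.6] [ 497.3 -266.1] len 59.6 deg -33.15 mid [ 472.4 -249.8]
```

```bash
python3 -c "
from h import *
go(607,12,150,76.6);go(607,12,97,76.6)"
```

```text
shift [  6.1  40.4 139.6] rot [-0.0018 -0.0007  0.0166] | tcp [604.4 -28.6 289.6] F [-0.6  0.2 -1. ] w 87.9 clk 2.05
shift [  6.   40.5 192.6] rot [-0.0018 -0.0007  0.0166] | tcp [604.4 -28.6 289.6] F [-0.6  0.2 -1. ] w 87.9 clk 2.05
```

arm_command(
  motion=[
    {"x": 6,"y": 40,"z": 50,"rx": -0.002,"ry": 0,"rz": 0.017},
    {"x": 6,"y": 40,"z": 110,"rx": -0.002,"ry": 0,"rz": 0.017},
    {"x": 6,"y": 40,"z": 140,"rx": -0.002,"ry": 0,"rz": 0.017},
    {"x": 6,"y": 40,"z": 140,"rx": -0.002,"ry": 0,"rz": 0.017},
    {"x": 6,"y": 40,"z": 140,"rx": -0.002,"ry": 0,"rz": 0.017},
  ],
  jaw=0.5,
)

```text
clock: 2.68
tool_pos: [0.6076, 0.0123, 0.151]
orientation: [0.001, 0.116, 0.993, 0.0]
wrist_force: [-0.1, 0.3, 0.7]
grip_width: 0.0446
```

```bash
python3 -c "
from h import *
snap('wrist','w4.png');go(607,12,97,76.6)"
```

```text
shift [ 1.1 -0.4 54.5] rot [0.0009 0.0021 0.0002] | tcp [608.   12.1 151.5] F [ 1.3 -0.8  0.8] w 44.3 clk 2.73
```

View pics/w4.png

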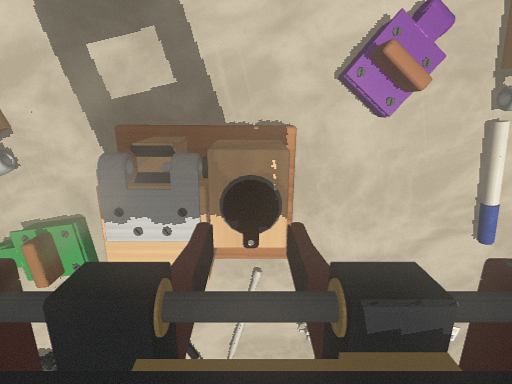

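The knob at (250,207) lies midway between the fingers (192 to 310). I go down and grip.

arm_command(
  motion=[
    {"x": 1,"y": 0,"z": 30,"rx": 0,"ry": 0,"rz": 0},
    {"x": 1,"y": 0,"z": 54,"rx": 0,"ry": 0,"rz": 0},
    {"x": 1,"y": 0,"z": 54,"rx": 0,"ry": 0,"rz": 0},
  ],
)

```text
clock: 3.1
tool_pos: [0.6069, 0.0124, 0.0977]
orientation: [0.001, 0.117, 0.993, 0.0]
wrist_force: [-1.9, 0.1, 0.1]
grip_width: 0.0441
```

arm_command(
  motion=[
    {"x": 0,"y": 0,"z": 0,"rx": 0,"ry": 0,"rz": 0},
    {"x": 0,"y": 0,"z": 0,"rx": 0,"ry": 0,"rz": 0},
    {"x": 0,"y": 0,"z": 0,"rx": 0,"ry": 0,"rz": 0},
    {"x": 0,"y": 0,"z": 0,"rx": 0,"ry": 0,"rz": 0},
  ],
  jaw=0,
  newtons=30,
)

```text
clock: 3.6
tool_pos: [0.6076, 0.013, 0.0985]
orientation: [0.001, 0.117, 0.993, 0.001]
wrist_force: [0.6, 4.0, 3.1]
grip_width: 0.0117
```

```bash
python3 -c "
from h import *
go(607,12,97,76.6); print(st()['joint_positions'],st()['torque'])
a,c=load('w4')
crop(a,90,115,310,265,3.6,'w4j.png')"
```

```text
shift [ 0.3 -1.1  1.5] rot [ 0.0021  0.0027 -0.0003] | tcp [607.6  13.   98.5] F [0.6 4.  3.1] w 11.7 clk 3.6
[ 1.01649659e-03  5.57789654e-01  1.74587686e+00  1.93082600e-03
  8.34805082e-01 -1.33686972e+00] [ 0.65122279  0.01863273 -0.02850893]
```

View pics/w4j.png

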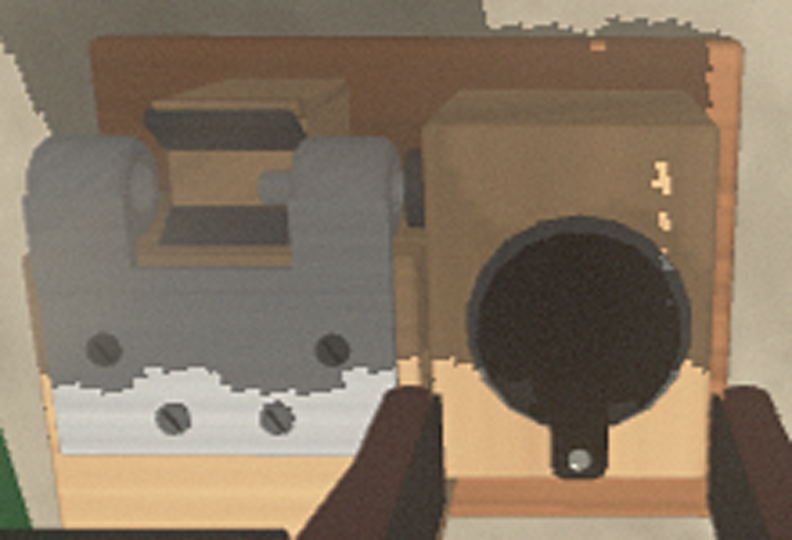

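arm_command(
  motion=[
    {"x": 0,"y": -1,"z": 0,"rx": 0,"ry": 0,"rz": 0.14},
    {"x": 0,"y": -1,"z": 0,"rx": 0,"ry": 0,"rz": 0.28},
    {"x": 0,"y": -1,"z": 0,"rx": 0,"ry": 0,"rz": 0.42},
    {"x": 0,"y": -1,"z": 0,"rx": 0,"ry": 0,"rz": 0.56},
    {"x": 0,"y": -1,"z": 0,"rx": 0,"ry": 0,"rz": 0.7},
    {"x": 0,"y": -1,"z": 0,"rx": 0,"ry": 0,"rz": 0.84},
    {"x": 0,"y": -1,"z": 0,"rx": 0,"ry": 0,"rz": 0.98},
    {"x": 0,"y": -1,"z": 0,"rx": 0,"ry": 0,"rz": 1.12},
    {"x": 0,"y": -1,"z": 0,"rx": 0,"ry": 0,"rz": 1.25},
    {"x": 0,"y": -1,"z": 0,"rx": 0,"ry": 0,"rz": 1.27},
  ],
)

```text
clock: 4.85
tool_pos: [0.6084, 0.0137, 0.0985]
orientation: [0.001, 0.684, 0.73, 0.003]
wrist_force: [4.0, 8.8, -3.6]
grip_width: 0.0116
```

```bash
python3 -c "
from h import *
go(607,12,97,76.6); print(st()['joint_positions'],st()['torque'])"
```

```text
shift [-1.6 -1.6  1.5] rot [ 6.8000e-03  9.0000e-04 -1.2718e+00] | tcp [608.4  13.7  98.5] F [ 4.   8.8 -3.6] w 11.6 clk 4.85
[ 1.18056681e-03  5.57919411e-01  1.74548831e+00  4.63726896e-03
  8.32739185e-01 -6.70872982e-02] [ 1.49592835 -0.58919444  0.41143812]
```

arm_command(
  motion=[
    {"x": 0,"y": 0,"z": 0,"rx": 0,"ry": 0,"rz": 0},
    {"x": 0,"y": 0,"z": 0,"rx": 0,"ry": 0,"rz": 0},
    {"x": 0,"y": 0,"z": 0,"rx": 0,"ry": 0,"rz": 0},
    {"x": 0,"y": 0,"z": -40,"rx": 0,"ry": 0,"rz": 0},
    {"x": 0,"y": 0,"z": -90,"rx": 0,"ry": 0,"rz": 0},
    {"x": 0,"y": 0,"z": -100,"rx": 0,"ry": 0,"rz": 0},
    {"x": 0,"y": 0,"z": -100,"rx": 0,"ry": 0,"rz": 0},
  ],
  jaw=0.5,
)

```text
clock: 5.72
tool_pos: [0.608, 0.0131, 0.199]
orientation: [0.001, 0.684, 0.73, 0.004]
wrist_force: [-0.8, -0.7, 0.1]
grip_width: 0.0441
```

```bash
python3 -c "
from h import *
snap('wrist','w5.png');go(500,-230,200,9.7)"
```

```text
shift [-235.7 -122.8   -3.5] rot [ 0.0048 -0.0028 -0.1043] | tcp [607.3  13.2 197.8] F [-0.1  0.5 -0.5] w 43.8 clk 5.78
```

View pics/w5.png

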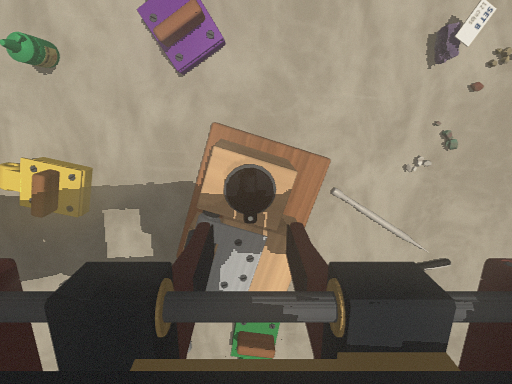

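The knob's white dot has moved to (250,217) and it stays turned. Next is the leaf.

```bash
python3 -c "
from h import *
go(472,-265,180,9.7)"
```

```text
shift [-268.9 -153.1   16.3] rot [ 0.0048 -0.0028 -0.1043] | tcp [607.3  13.2 197.8] F [-0.1  0.5 -0.5] w 43.8 clk 5.78
```

arm_command(
  motion=[
    {"x": -50,"y": -28,"z": -10,"rx": 0.005,"ry": -0.003,"rz": -0.1},
    {"x": -104,"y": -59,"z": -10,"rx": 0.005,"ry": -0.003,"rz": -0.104},
    {"x": -158,"y": -90,"z": -5,"rx": 0.005,"ry": -0.003,"rz": -0.104},
    {"x": -212,"y": -120,"z": 5,"rx": 0.005,"ry": -0.003,"rz": -0.104},
    {"x": -269,"y": -153,"z": 16,"rx": 0.005,"ry": -0.003,"rz": -0.104},
    {"x": -269,"y": -153,"z": 16,"rx": 0.005,"ry": -0.003,"rz": -0.104},
    {"x": -269,"y": -153,"z": 16,"rx": 0.005,"ry": -0.003,"rz": -0.104},
    {"x": -269,"y": -153,"z": 16,"rx": 0.005,"ry": -0.003,"rz": -0.104},
  ],
  jaw=0.6,
)

```text
clock: 6.78
tool_pos: [0.4727, -0.2639, 0.1799]
orientation: [-0.0, 0.644, 0.765, -0.0]
wrist_force: [-0.5, 0.3, 0.9]
grip_width: 0.0527
```

```bash
python3 -c "
from h import *
a,c=snap('wrist','w6.png');go(472,-250,30,9.7); crop(a,156,90,356,240,4,'w6c.png')"
```

```text
shift [ 13.7   1.6 150.1] rot [-0.0003 -0.0002  0.0017] | tcp [ 472.8 -263.8  180.1] F [-0.8 -0.9  0.7] w 52.5 clk 6.83
```

View pics/w6.png

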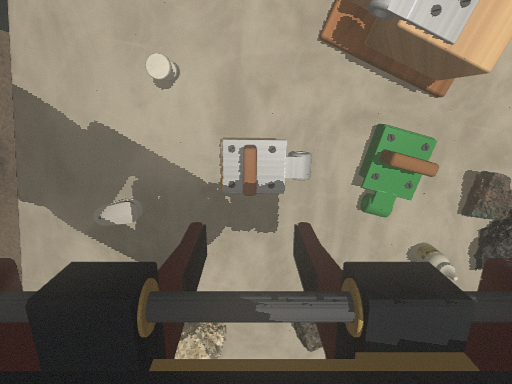

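View pics/w6c.png

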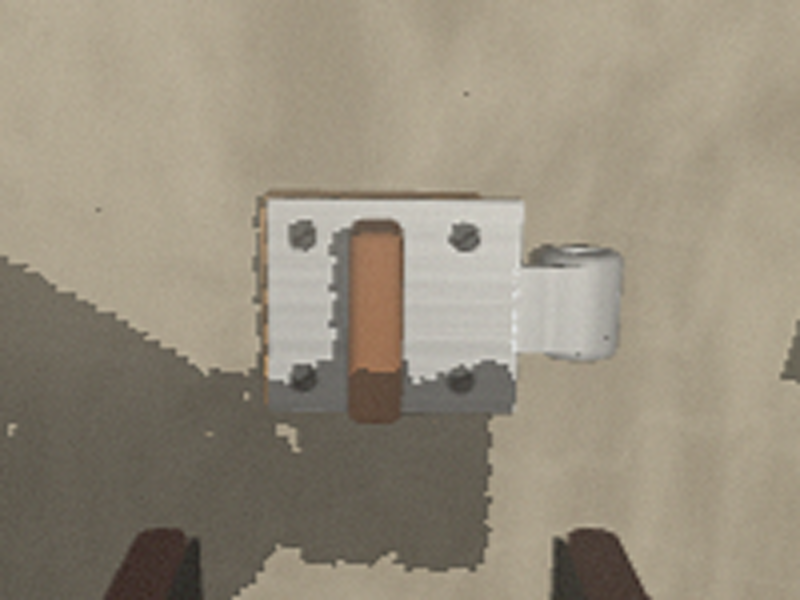

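Run:
```python
from h import *
a,c=load('w6')
print((-c['R'].T@c['t']*1000).round())
P=lambda u,v,z:ray(c,156+u/4,90+v/4,z)[:2]*1000
def e(n,p,q,z):
    A,B=P(*p,z),P(*q,z);d=B-A
    print(n,A.round(1),B.round(1),'len',np.linalg.norm(d).round(1),'deg',np.degrees(np.arctan2(d[1],d[0])).round(2),'mid',((A+B)/2).round(1))
e('rail L',(350,421),(352,232),.054)
e('rail R',(402,421),(403,232),.054)
e('plate top',(270,199),(523,199),.024)
e('plate bot',(268,411),(513,412),.024)
e('plate left',(268,411),(270,199),.024)
e('plate right',(513,412),(523,199),.024)
e('s1',(302,236),(460,379),.024); e('s2',(302,378),(464,236),.024)
e('knuckle far edge (y-,y+)',(615,357),(620,250),.012)
e('knuckle top ends at x mid',(583,360),(583,262),.020)
```

```text
[ 460. -189.  341.]
rail L [ 468.2 -275.1] [ 460.8 -227.4] len 48.3 deg 98.77 mid [ 464.5 -251.2]
rail R [ 481.3 -272.9] [ 473.1 -225.3] len 48.3 deg 99.78 mid [ 477.2 -249.1]
plate top [ 437.8 -226.4] [ 504.7 -215. ] len 67.9 deg 9.7 mid [ 471.2 -220.7]
plate bot [ 445.7 -285.1] [ 514.  -273.8] len 69.2 deg 9.45 mid [ 479.9 -279.5]
plate left [ 445.7 -285.1] [ 437.8 -226.4] len 59.3 deg 97.71 mid [ 441.8 -255.8]
plate right [ 514.  -273.8] [ 504.7 -215. ] len 59.5 deg 99.01 mid [ 509.3 -244.4]
s1 [ 447.7 -234.7] [ 497.4 -266.8] len 59.1 deg -32.85 mid [ 472.6 -250.8]
s2 [ 453.8 -274. ] [ 491.  -227.4] len 59.7 deg 51.42 mid [ 472.4 -250.7]
knuckle far edge (y-,y+) [ 541.8 -255.8] [ 536.2 -225.3] len 31.0 deg 100.38 mid [ 539.  -240.5]
knuckle top ends at x mid [ 531.1 -256.5] [ 525.  -229.3] len 27.8 deg 102.54 mid [ 528.1 -242.9]
```

```bash
python3 -c "
from h import *
go(471.3,-250.3,28,9.5)"
```

```text
shift [ 13.6   0.8 152.1] rot [-0.0003 -0.0002  0.0051] | tcp [ 472.8 -263.8  180.1] F [-0.8 -0.9  0.7] w 52.5 clk 6.83
```

arm_command(
  motion=[
    {"x": 14,"y": 1,"z": 50,"rx": 0,"ry": 0,"rz": 0.005},
    {"x": 14,"y": 1,"z": 100,"rx": 0,"ry": 0,"rz": 0.005},
    {"x": 14,"y": 1,"z": 135,"rx": 0,"ry": 0,"rz": 0.005},
    {"x": 14,"y": 1,"z": 152,"rx": 0,"ry": 0,"rz": 0.005},
    {"x": 14,"y": 1,"z": 152,"rx": 0,"ry": 0,"rz": 0.005},
    {"x": 14,"y": 1,"z": 152,"rx": 0,"ry": 0,"rz": 0.005},
  ],
)

```text
clock: 7.58
tool_pos: [0.4724, -0.2501, 0.0293]
orientation: [0.001, 0.646, 0.763, 0.0]
wrist_force: [1.0, -0.1, -0.3]
grip_width: 0.0527
```

arm_command(
  motion=[
    {"x": 0,"y": 0,"z": 0,"rx": 0,"ry": 0,"rz": 0},
    {"x": 0,"y": 0,"z": 0,"rx": 0,"ry": 0,"rz": 0},
    {"x": 0,"y": 0,"z": 0,"rx": 0,"ry": 0,"rz": 0},
    {"x": 0,"y": 0,"z": 0,"rx": 0,"ry": 0,"rz": 0},
    {"x": 0,"y": 0,"z": 0,"rx": 0,"ry": 0,"rz": 0},
  ],
  jaw=0,
  newtons=40,
)

```text
clock: 8.2
tool_pos: [0.472, -0.2501, 0.0294]
orientation: [0.0, 0.646, 0.763, -0.0]
wrist_force: [-2.4, 0.2, 4.8]
grip_width: 0.0134
```

```bash
python3 -c "
from h import *
go(471.3,-250.3,28,9.5)"
```

```text
shift [-0.1 -0.8  1.4] rot [0.0006 0.0008 0.0007] | tcp [ 472.  -250.1   29.4] F [-2.4  0.2  4.8] w 13.4 clk 8.2
```

Run:
```python
from h import *
a,c=load('w4')
print((-c['R'].T@c['t']*1000).round())
P=lambda u,v,z:ray(c,90+u/3.6,115+v/3.6,z)[:2]*1000
def e(n,p,q,z):
    A,B=P(*p,z),P(*q,z);d=B-A
    print(n,A.round(1),B.round(1),'len',np.linalg.norm(d).round(1),'deg',np.degrees(np.arctan2(d[1],d[0])).round(2),'mid',((A+B)/2).round(1))
e('screw f',(104,350),(333,350),.087); e('screw b',(173,418),(277,418),.087)
e('plate cross at 300',(36,300),(394,300),.087)
e('knuckle outer',(28,185),(400,188),.075)
e('gap',(134,230),(291,230),.087)
e('foot front',(92,38),(742,40),.012)
e('housing front',(425,123),(717,125),.087)
e('housing back',(440,478),(708,478),.087)
e('disc',(468,325),(691,325),.092); e('discv',(580,216),(580,425),.092)
e('knuckle front tangent',(70,138),(360,138),.082)
a,c=load('w3')
P=lambda u,v,z:ray(c,178+u/5,108+v/5,z)[:2]*1000
e('w3 screw f',(98,305),(305,310),.087); e('w3 screw b',(155,373),(250,373),.087)
```

```text
[533.  30. 312.]
screw f [588.6 -93.7] [600.7 -43. ] len 52.0 deg 76.55 mid [594.7 -68.4]
screw b [608.1 -84.1] [613.7 -60.6] len 24.1 deg 76.55 mid [610.9 -72.3]
plate cross at 300 [ 573.8 -104.3] [592.5 -26.2] len 80.2 deg 76.55 mid [583.2 -65.2]
knuckle outer [ 549.7 -102.9] [570.2 -20.4] len 85.0 deg 76.08 mid [559.9 -61.6]
gap [563.7 -77.3] [571.7 -43.7] len 34.5 deg 76.55 mid [567.7 -60.5]
foot front [ 519.3 -105.2] [561.9  70.6] len 180.9 deg 76.38 mid [540.6 -17.3]
housing front [556.   -8.7] [570.9  51.8] len 62.4 deg 76.16 mid [563.4  21.6]
housing back [637.3 -28. ] [652.   33.5] len 63.2 deg 76.55 mid [644.7   2.8]
disc [600.5 -10.7] [612.   37.1] len 49.2 deg 76.55 mid [606.3  13.2]
discv [582.3  19. ] [629.6   7.8] len 48.6 deg -13.37 mid [606.   13.4]
knuckle front tangent [541.5 -86.1] [556.3 -24.3] len 63.5 deg 76.55 mid [548.9 -55.2]
w3 screw f [588.5 -93.9] [601.1 -43. ] len 52.4 deg 76.05 mid [594.8 -68.5]
w3 screw b [608.8 -84.4] [614.1 -60.6] len 24.4 deg 77.46 mid [611.5 -72.5]
```

arm_command(
  motion=[
    {"x": 0,"y": 0,"z": -5,"rx": 0,"ry": 0,"rz": 0},
    {"x": 0,"y": 0,"z": -30,"rx": 0,"ry": 0,"rz": 0},
    {"x": 0,"y": 0,"z": -80,"rx": 0,"ry": 0,"rz": 0},
    {"x": 0,"y": 0,"z": -130,"rx": 0,"ry": 0,"rz": 0},
    {"x": 0,"y": 0,"z": -160,"rx": 0,"ry": 0,"rz": 0},
    {"x": 0,"y": 0,"z": -160,"rx": 0,"ry": 0,"rz": 0},
  ],
)

```text
clock: 8.95
tool_pos: [0.4733, -0.2506, 0.1916]
orientation: [0.003, 0.646, 0.763, 0.001]
wrist_force: [-0.3, -0.1, -1.7]
grip_width: 0.0139
```

```bash
python3 -c "
from h import *
go(503.3,-46.4,160,-13.5)"
```

```text
shift [196.5  63.3  31.1] rot [0.0054 0.003  0.4022] | tcp [ 473.3 -250.6  191.6] F [-0.3 -0.1 -1.7] w 13.9 clk 8.95
```

arm_command(
  motion=[
    {"x": 45,"y": 14,"z": 0,"rx": 0.005,"ry": 0.003,"rz": 0.08},
    {"x": 90,"y": 28,"z": 5,"rx": 0.005,"ry": 0.003,"rz": 0.18},
    {"x": 135,"y": 43,"z": 15,"rx": 0.005,"ry": 0.003,"rz": 0.28},
    {"x": 175,"y": 56,"z": 25,"rx": 0.005,"ry": 0.003,"rz": 0.36},
    {"x": 196,"y": 63,"z": 31,"rx": 0.005,"ry": 0.003,"rz": 0.402},
    {"x": 196,"y": 63,"z": 31,"rx": 0.005,"ry": 0.003,"rz": 0.402},
    {"x": 196,"y": 63,"z": 31,"rx": 0.005,"ry": 0.003,"rz": 0.402},
    {"x": 196,"y": 63,"z": 31,"rx": 0.005,"ry": 0.003,"rz": 0.402},
  ],
)

```text
clock: 9.95
tool_pos: [0.503, -0.0478, 0.1599]
orientation: [0.0, 0.786, 0.619, 0.0]
wrist_force: [0.4, -0.2, -2.4]
grip_width: 0.0137
```

```bash
python3 -c "
from h import *
go(503.3,-46.4,160,-13.5)
a,c=snap('wrist','w7.png');b,d=snap('scene','s7.png'); b2,d=snap('side','d7.png')
crop(b,185,120,305,230,5,'s7c.png'); crop(b2,215,140,315,245,5,'d7c.png');go(503.3,-46.4,160,-13.5)"
```

```text
shift [ 1.5 -0.  -0.1] rot [ 0.0002 -0.     -0.0006] | tcp [503.  -47.8 159.9] F [ 0.4 -0.2 -2.4] w 13.7 clk 9.95
shift [ 1.3 -0.1  0.2] rot [ 0.0008 -0.0001 -0.0008] | tcp [503.1 -47.7 160.2] F [ 0.8 -0.8 -2.2] w 13.7 clk 10.1
```

View pics/w7.png

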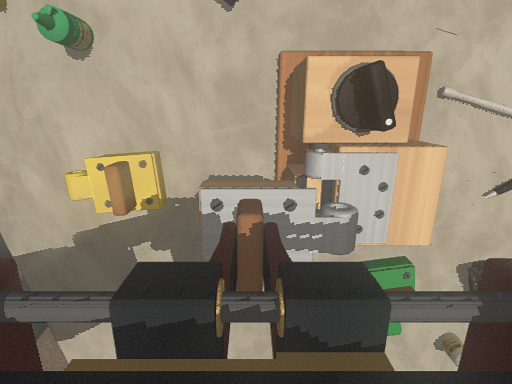

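View pics/s7c.png

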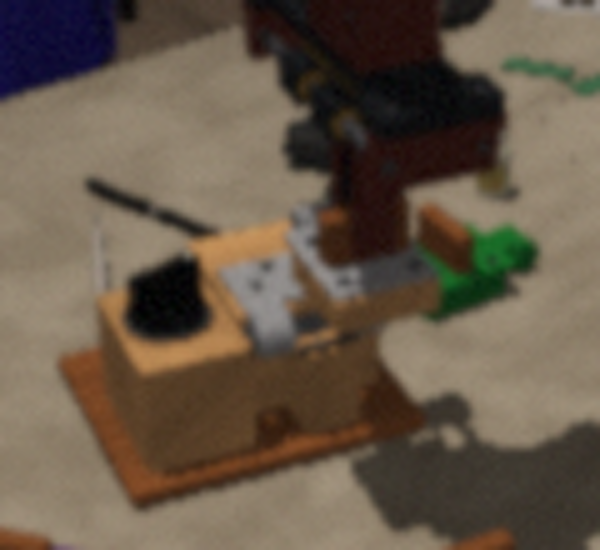

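View pics/d7c.png

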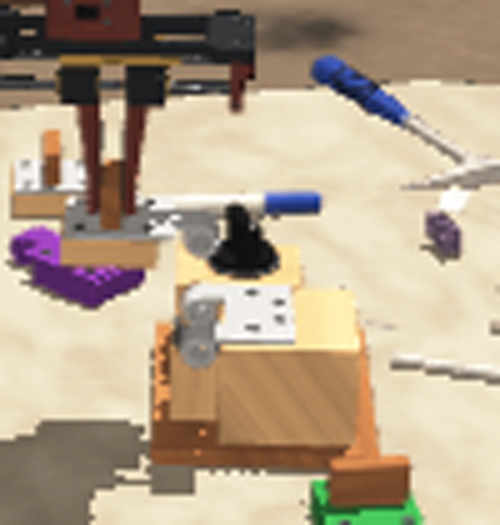

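```bash
python3 -c "
from h import *
a,c=load('w7')
crop(a,190,130,390,280,4,'w7c.png')"
```

```text
(no output)
```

View pics/w7c.png

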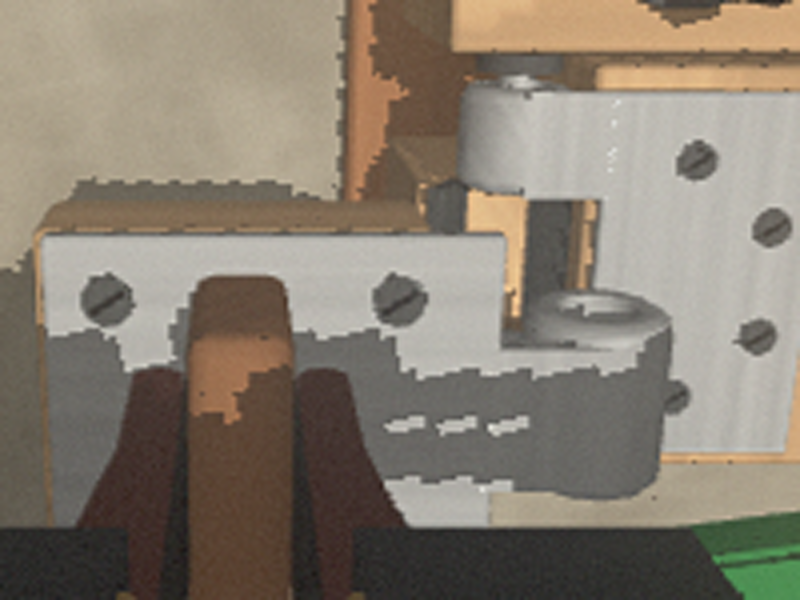

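Run:
```python
from h import *
a,c=load('w7'); ps=np.radians(-13.5); ex=np.array([np.cos(ps),np.sin(ps)]); ey=np.array([-ex[1],ex[0]])
o=np.array([559.7,-59.9])
def P(n,u,v,z):
    p=ray(c,190+u/4,130+v/4,z)[:2]*1000-o; print(n,'jamb xy',(p@ex).round(1),(p@ey).round(1))
t=np.array([503.1,-47.7])-o; print('tcp',t@ex,t@ey)
zp=.160-.0294+.024
P('plate +y back corner',42,235,zp);P('plate +y front corner',503,235,zp)
P('screw b',106,300,zp);P('screw f',400,300,zp)
P('plate -y corner f',490,525,zp)
zr=.160-.0294+.054
P('rail +y end L',190,338,zr);P('rail +y end R',293,338,zr)
zk=zp
P('knuckle +y end top',600,350,zk-.002);P('knuckle -y end top',590,497,zk-.002)
# jamb
P('J knuckle+y inner',560,195,.087);P('J knuckle +y outer',545,92,.087);P('plate -y',700,452,.087);P('plate+y',700,92,.087)
P('scr',697,160,.087);P('scr',757,336,.087);P('scr',773,228,.087);P('scr',678,397,.087)
P('gap back', 600,230,.087)
P('plate back edge',785,430,.087)
```

```text
tcp -57.884170933550564 -1.3500945653926015
plate +y back corner jamb xy -86.8 28.7
plate +y front corner jamb xy -18.7 28.5
screw b jamb xy -77.7 18.5
screw f jamb xy -33.5 18.4
plate -y corner f jamb xy -17.8 -19.4
rail +y end L jamb xy -63.8 23.7
rail +y end R jamb xy -51.0 23.6
knuckle +y end top jamb xy -2.2 9.6
knuckle -y end top jamb xy -1.6 -15.5
J knuckle+y inner jamb xy 8.4 18.2
J knuckle +y outer jamb xy 3.8 39.5
plate -y jamb xy 43.5 -39.8
plate+y jamb xy 34.9 39.4
scr jamb xy 35.8 25.5
scr jamb xy 52.7 -12.7
scr jamb xy 53.1 11.1
scr jamb xy 37.3 -26.7
gap back jamb xy 17.2 10.8
plate back edge jamb xy 61.5 -34.6
```

arm_command(
  motion=[
    {"x": 1,"y": 0,"z": 20,"rx": 0,"ry": 0,"rz": 0},
    {"x": 1,"y": 0,"z": 40,"rx": 0,"ry": 0,"rz": 0},
    {"x": 1,"y": 0,"z": 48,"rx": 0,"ry": 0,"rz": 0},
    {"x": 1,"y": 0,"z": 48,"rx": 0,"ry": 0,"rz": 0},
    {"x": 1,"y": 0,"z": 48,"rx": 0,"ry": 0,"rz": 0},
  ],
)

```text
clock: 10.72
tool_pos: [0.504, -0.0469, 0.1129]
orientation: [0.001, 0.786, 0.619, 0.001]
wrist_force: [-0.2, -0.8, -1.3]
grip_width: 0.0138
```

```bash
python3 -c "
from h import *
go(503.3,-46.8,92.4,-13.5)
a,c=snap('wrist','w8.png');crop(a,190,130,390,280,4,'w8c.png')
go(503.3,-46.8,92.4,-13.5)"
```

```text
shift [-0.1 -0.7 20.5] rot [ 0.002  -0.0003 -0.001 ] | tcp [504.  -46.9 112.9] F [-0.2 -0.8 -1.3] w 13.8 clk 10.72
shift [-0.1 -0.7 20.5] rot [ 0.0021 -0.0003 -0.001 ] | tcp [504.  -46.8 112.9] F [ 0.3 -0.1 -1.5] w 13.6 clk 10.78
```

View pics/w8c.png

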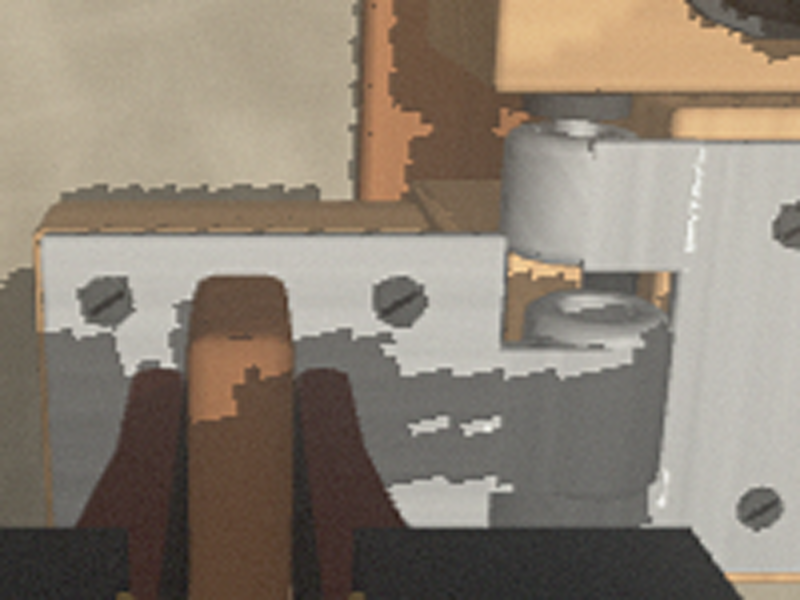

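Run:
```python
from h import *
a,c=load('w8'); ps=np.radians(-13.5); ex=np.array([np.cos(ps),np.sin(ps)]); ey=np.array([-ex[1],ex[0]])
o=np.array([559.7,-59.9])
def P(n,u,v,z):
    p=ray(c,190+u/4,130+v/4,z)[:2]*1000-o; print(n,'jamb xy',(p@ex).round(1),(p@ey).round(1))
t=np.array([504,-46.85])-o; print('tcp',t@ex,t@ey)
zp=.1129-.0294+.024
P('plate +y front corner',503,235,zp)
P('screw b',106,300,zp);P('screw f',400,300,zp)
P('knuckle +y end top',600,350,zp-.0);P('knuckle -y end top',570,497,zp)
P('knuckle right silhouette',668,340,zp-.012)
P('J +y inner',560,265,.087);P('J +y inner',640,270,.087)
P('J plate +y',700,142,.087);P('J plate -y',780,577,.087)
P('scr',795,227,.087);P('scr',760,508,.087)
P('gap back edge',672,300,.087)
P('J knuckle front sil',505,180,.075)
```

```text
tcp -57.207466564470195 -0.31347930558426523
plate +y front corner jamb xy -17.9 29.6
screw b jamb xy -76.9 19.7
screw f jamb xy -32.8 19.5
knuckle +y end top jamb xy -2.0 11.4
knuckle -y end top jamb xy -4.7 -13.4
knuckle right silhouette jamb xy 12.9 8.5
J +y inner jamb xy -3.2 18.7
J +y inner jamb xy 10.3 17.8
J plate +y jamb xy 18.0 39.5
J plate -y jamb xy 41.2 -40.6
scr jamb xy 35.3 25.2
scr jamb xy 35.8 -26.7
gap back edge jamb xy 16.2 12.5
J knuckle front sil jamb xy -10.5 30.6
```

arm_command(
  motion=[
    {"x": 0,"y": -1,"z": 5,"rx": 0,"ry": 0,"rz": 0},
    {"x": 0,"y": -1,"z": 10,"rx": 0,"ry": 0,"rz": 0},
    {"x": 0,"y": -1,"z": 16,"rx": 0,"ry": 0,"rz": 0},
    {"x": 0,"y": -1,"z": 16,"rx": 0,"ry": 0,"rz": 0},
  ],
)

```text
clock: 11.28
tool_pos: [0.5025, -0.0465, 0.0963]
orientation: [0.0, 0.786, 0.619, 0.0]
wrist_force: [0.1, 0.0, -1.1]
grip_width: 0.0134
```

arm_command(
  motion=[
    {"x": 0,"y": 0,"z": 2,"rx": 0,"ry": 0,"rz": 0},
    {"x": 0,"y": 0,"z": 3,"rx": 0,"ry": 0,"rz": 0},
    {"x": 0,"y": 0,"z": 3,"rx": 0,"ry": 0,"rz": 0},
  ],
)

```text
clock: 11.65
tool_pos: [0.503, -0.0466, 0.0934]
orientation: [0.001, 0.786, 0.619, 0.001]
wrist_force: [1.4, -0.6, -1.8]
grip_width: 0.014
```

```bash
python3 -c "
from h import *
go(503.0,-47,92.4,-13.5); print(st()['torque'])"
```

```text
shift [-0.4  0.1  1. ] rot [ 0.0017 -0.0002 -0.001 ] | tcp [503.  -46.6  93.4] F [ 1.4 -0.6 -1.8] w 14.0 clk 11.65
[-0.085224   -0.15151688 -0.04368401]
```

arm_command(
  motion=[
    {"x": 0,"y": 0,"z": 1,"rx": 0,"ry": 0,"rz": 0},
    {"x": 0,"y": 0,"z": 1,"rx": 0,"ry": 0,"rz": 0},
  ],
)

```text
clock: 11.9
tool_pos: [0.5034, -0.0467, 0.0926]
orientation: [0.001, 0.786, 0.619, 0.001]
wrist_force: [1.1, -0.0, -1.3]
grip_width: 0.0137
```

arm_command(
  motion=[
    {"x": 0,"y": 0,"z": 1,"rx": 0,"ry": 0,"rz": 0},
    {"x": 0,"y": 0,"z": 1,"rx": 0,"ry": 0,"rz": 0},
  ],
)

```text
clock: 12.15
tool_pos: [0.5036, -0.0467, 0.092]
orientation: [0.001, 0.786, 0.619, 0.001]
wrist_force: [-1.6, -0.1, 4.4]
grip_width: 0.0138
```

```bash
python3 -c "
from h import *
go(503.0,-47,92.4,-13.5); print(st()['torque'])"
```

```text
shift [-0.4 -0.5 -0.4] rot [ 0.003  -0.0004 -0.0008] | tcp [503.6 -46.7  92. ] F [-1.6 -0.1  4.4] w 13.8 clk 12.15
[-0.12811662 -0.11372512 -0.00403374]
```

arm_command(
  motion=[
    {"x": 0,"y": -0.4,"z": 0.5,"rx": 0.002,"ry": 0,"rz": 0},
    {"x": 0,"y": -0.4,"z": 0.5,"rx": 0.002,"ry": 0,"rz": 0},
    {"x": 0,"y": -0.4,"z": 0.5,"rx": 0.002,"ry": 0,"rz": 0},
  ],
)

```text
clock: 12.52
tool_pos: [0.5036, -0.0467, 0.0921]
orientation: [0.001, 0.786, 0.619, 0.001]
wrist_force: [-1.3, -1.1, 5.4]
grip_width: 0.0136
```

```bash
python3 -c "
from h import *
go(503.0,-47,92.4,-13.5); print(st()['torque'])
a,c=snap('wrist','w9.png');crop(a,190,130,390,280,4,'w9c.png')
b,d=snap('scene','s9.png'); b2,d=snap('side','d9.png')
crop(b,185,120,305,230,5,'s9c.png'); crop(b2,215,150,315,245,6,'d9c.png')
go(503.0,-47,92.4,-13.5)"
```

```text
shift [-0.5 -0.5 -0.3] rot [ 0.0022 -0.0005 -0.0009] | tcp [503.6 -46.7  92.1] F [-1.3 -1.1  5.4] w 13.6 clk 12.53
[-0.24410094 -0.19914132 -0.0166762 ]
shift [-0.5 -0.5 -0.3] rot [ 0.0022 -0.0005 -0.0009] | tcp [503.6 -46.7  92.1] F [-0.1 -0.3  5.8] w 13.9 clk 12.68
```

View pics/w9c.png

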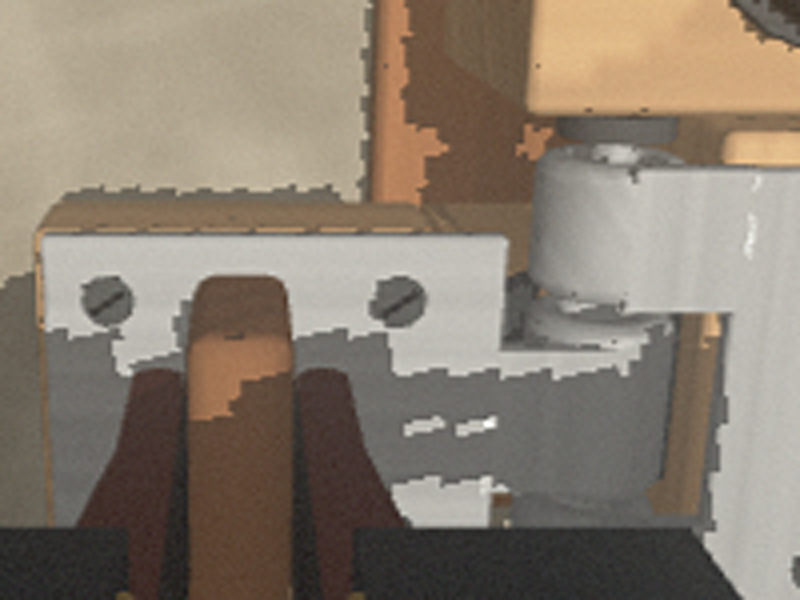

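View pics/d9c.png

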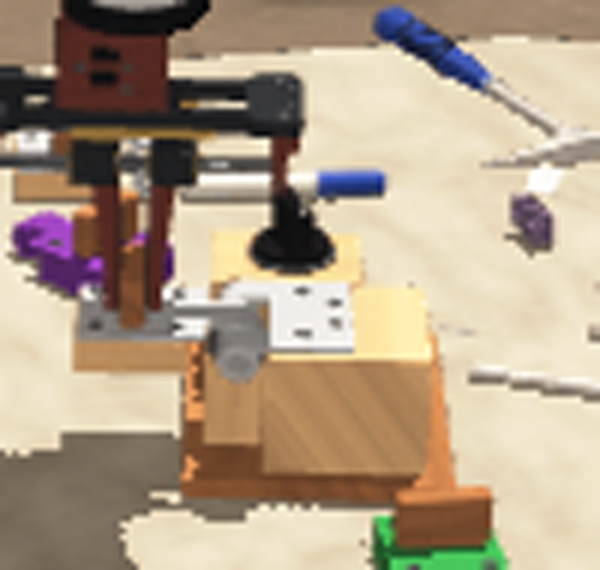

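View pics/s9c.png

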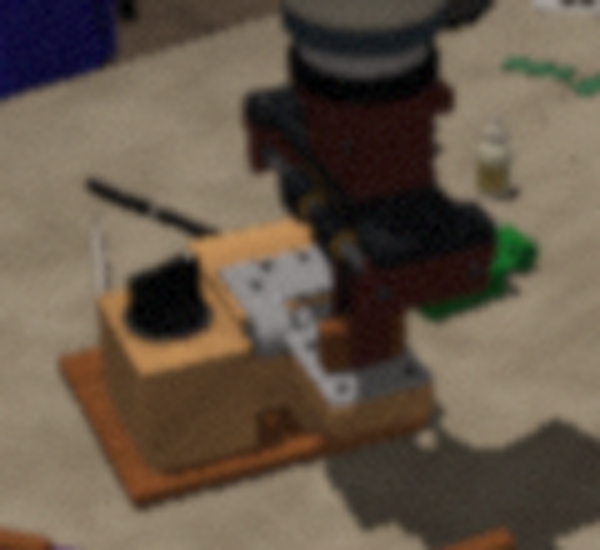

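Run:
```python
from h import *
a,c=load('w9'); ps=np.radians(-13.5); ex=np.array([np.cos(ps),np.sin(ps)]); ey=np.array([-ex[1],ex[0]])
o=np.array([559.7,-59.9])
def P(n,u,v,z):
    p=ray(c,190+u/4,130+v/4,z)[:2]*1000-o; print(n,'jamb xy',(p@ex).round(1),(p@ey).round(1))
C=(-c['R'].T@c['t']*1000); print('cam jamb',(C[:2]-o)@ex,(C[:2]-o)@ey,C[2])
t=np.array([503.6,-46.7])-o; print('tcp',t@ex,t@ey)
zp=.063+.024
P('plate +y front corner',503,235,zp)
P('screw b',106,300,zp);P('screw f',400,300,zp)
P('knuckle right sil',670,360,.075);P('knuckle right sil',664,460,.075)
P('J sil front',532,240,.075);P('J sil front',534,180,.075)
P('gap back',733,340,.087);P('gap back',712,500,.087)
P('J plate +y',700,168,.087)
P('J inner +y',640,312,.087)
P('leaf knuckle +y end',600,352,.086)
def Q(n,x,y,z):
    w=o+x*ex+y*ey; p=proj(c,[w[0]/1000,w[1]/1000,z/1000]); print(n,((p-[190,130])*4).round())
Q('axis y=40',0,40,75);Q('axis y=15',0,15,75)
```

```text
cam jamb -57.70753349979487 76.00793446858329 253.29044380538224
tcp -57.63143133720762 -0.2610019630669715
plate +y front corner jamb xy -18.3 29.8
screw b jamb xy -77.2 19.9
screw f jamb xy -33.2 19.8
knuckle right sil jamb xy 13.1 5.2
knuckle right sil jamb xy 13.9 -12.7
J sil front jamb xy -10.8 25.7
J sil front jamb xy -11.2 35.4
gap back jamb xy 17.6 13.2
gap back jamb xy 17.4 -13.7
J plate +y jamb xy 9.7 39.8
J inner +y jamb xy 3.0 17.7
leaf knuckle +y end jamb xy -2.1 10.9
axis y=40 [608. 151.]
axis y=15 [595. 304.]
```

```bash
python3 -c "
from h import *
go(503.0,-47,92.4,-13.5); print(ticket.hand_in())"
```

```text
shift [-0.5 -0.5 -0.3] rot [ 0.0022 -0.0005 -0.0009] | tcp [503.6 -46.7  92.1] F [-0.1 -0.3  5.8] w 13.9 clk 12.68
the job is handed in; nothing more can be done
None
```

I turned the knob about 1.27 rad clockwise, then gripped the single-knuckle leaf by its rail. I set its knuckle into the jamb gap and handed in at about 12.7 s, still gripping at 40 N.

**Last checks:**
- **Knob:** it stayed turned after I let go, and no pin showed in the gap from above. The knuckle went in with no side force.
- **Seating:** the TCP height was 92.1 mm against 92.4 mm expected. The upward force was about 6 N with almost no sideways force, so the knuckle bears on both saddle flanks.
- **Level and straight:** the tool was within about 0.002 rad of vertical and of the jamb's direction as measured.
- **Alignment:** the TCP and camera readings put the leaf within about 0.5 mm of centre along the hinge axis. Across the axis the knuckle outlines disagreed by up to about 1 mm, which is within the 2 mm camera calibration, so that figure is less certain.

I did not look at the hole alignment directly, or compare the other objects' positions before and after. I felt no contact with anything but the knob, the leaf and the saddle.

The first few move calls were refused because each row needs all six values. They moved nothing and used no robot time.

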